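Issue one locker disc

ROBOT

A 6-joint arm with a two-finger parallel gripper is mounted at the origin on the work surface. World frame = base frame: x ahead of the robot, y to its left, z up, the work surface at z = 0. Lengths are in m, angles in rad, forces in N, time in s.
With the tool pointing down it reaches from about 0.4 to 0.825 m from the base axis. Payload 7 kg.
Tool frame: the origin (TCP) lies midway between the tips of the shut fingers; the grasp point (between the pads) lies 19 mm behind it; z points along the fingers, y is the line along which they close (so a half turn about z gives the same grasp; the last joint's range is limited). The gripper opens to 88 mm and grips with 3 to 60 N. Pads are 19 mm wide; open, the fingers measure 130 mm over their backs; the gripper's body (78 mm by 193 mm) begins 47 mm behind the grasp point.
Start: joints at [-0.855, 0.359, 0.012, 0, -1.224, -0.288], TCP at [0.28, -0.614, 0.227] pointing down, gripper open.
Joint ranges: [-3.07, 3.07], [-1.43, 2.12], [-1.02, 1.25], [-3.03, 1.67], [-3.05, -0], [-3.03, 3.03]. Speed limits (rad/s): [2.39, 2.39, 3.01, 3.14, 3.14, 3.14].

INTERFACE

Orientations are given as [roll, pitch, yaw] about the fixed x, y, z axes, in that order (R = Rz(yaw) Ry(pitch) Rx(roll)).
In Python, from station import get_state, grab_frame, calibration, job_done, boxes_of, regions_of, spot_point gives the robot as it stands. The module is installed in compiled form; this text tells all that it offers.
- The arm moves only by the tool arm_command, never from a script. Its argument "commands" is a list of rows, each an object of numbers: "tx", "ty", "tz": the shift along the tool's x, y, z each as a share of 25 cm, from -1 to 1; "twist": the turn about the tool's z as a share of 180 degrees, from -1 to 1. A call has exactly 8 rows; each row is the pose to reach, as a shift and turn from the pose commanded when the call began, along the tool's axes at that moment, turning the shorter way round; what a row does not reach only later rows make up. A row lasts 1/12 s, in which the tool goes at most 41.7 mm and 7.16 degrees, less where a joint would pass 70% of its speed; a pose out of reach is approached as far as the arm can. A call with a number of a shift or a turn outside -1 to 1 is refused whole. A call with a gripper value outside its range is refused whole. "claw" is the opening, from 0 (shut) to 1 (fully open), set as the call begins (left out, the last holds). The fingers move at their own pace and stop on an object; "grip_force" is the grip in N (left out, the last holds). Time passes only in rows, so rows that repeat a pose let the fingers close, or fill a call up. It gives the time, the measured TCP pose, the force, the opening and the grip force at its end, in the units of the state.
- get_state(): the state, without advancing time (a new reading comes with each control period).
- grab_frame(name): name is "scene" or "top" or "wrist"; returns the picture (384x512x3 uint8, red, green, blue); there is no depth.
- calibration(name): a dict with "camera_matrix" (3x3 intrinsics, pixels), "extrinsics" (4x4, takes a point from camera to world coordinates). Camera axes: x right, y down, z forward; pixel columns grow to the right and rows downward; lengths in m; the calibration is good to about 2 mm. A picture is of the moment at which its call begins: read the wrist's pose just before it. calibration takes no time and is no camera call; for the wrist camera it gives the pose at the moment of the call.
- job_done(): hands the job in; it is judged then, once.
Trained networks look in the newest picture that a camera, given by its name, has taken for a name from the list of things; names that differ only in an ending like _2 or _b are one class to them, and where a whole thing is asked for, a point or a joint stands for the part that bears it (a point fixed in the world has none). Each returns a list of dicts, best first, with "score" (0 to 1); they miss things now and then, are a little off and sometimes report something else, mostly with a low value. They report only what shows in the picture. A call takes as long as a camera call. They do not tell look-alikes from the thing itself.
- boxes_of(query, camera): "rect" ([left, top, right, bottom] in pixels, round what is visible of it).
- regions_of(query, camera): "region" (384x512 bool, what is visible of it) and "rect" ([left, top, right, bottom] in pixels, round what is visible of it).
- spot_point(query, camera): "uv" ([column, row] in pixels: a listed point, or the origin of a listed thing).
The state is a dict: "t": time; "q": joint angles; "qd": joint speeds; "joint_efforts": joint torques, N m; "eef_pos": TCP position; "ee_rot": TCP orientation; "force": force on the tool from outside, world axes, zero at the start; "moment": the same for the moment, N m; "width": finger opening in m; "gripper_force": force on a finger pad.
Only numpy, scipy, OpenCV 4.12 (cv2) and the standard library are available. Lean on these libraries where they do the work, as an engineer would, in place of code of your own. Each camera call takes 0.05 s, during which the arm holds its last target. There are 200 camera calls.

TASK

Issue one locker disc to a reader: press the dispenser's plunger fully down once and let it spring back up, so that a single disc slides out. Then nudge that disc over the desk with the fingertips until it lies flat and wholly on the dark counter mat. Do not pick the disc up, and leave the other discs in the magazine and everything else on the desk where it is.

Things in the scene. Friction and masses are not known exactly. Their poses are not given: they have to be found in the camera images.
- dispenser: desktop locker-disc dispenser, fixed to the desk. Origin: on the desk under the axis of its upright clear magazine tube (48 mm across with its rim, 55 mm at its collar, top 52 mm above the desk). Its +x points from the tube to the plunger, -x to the outlet. Behind the tube a grey crank housing, x = +24 to +128 mm, 58 mm wide, 40 mm tall, carries the plunger at x = +76 mm
- outlet (a point): where an ejected disc comes to rest, flat, on the dark steel base plate in front of the tube, at about dispenser x = -75 mm (a brisk press throws it up to some cm farther, a slow one not). The plate is 2 mm thick, 64 mm wide and reaches to x = -106 mm; it has no rim, so the disc can be pushed off it on three sides and drops 2 mm to the desk
- plunger (a joint): plunger travel, straight down: 0 = up (rest), 0.025 m = fully down on its stop. A return spring resists with 4 N at the top and 9 N at the bottom, the moving disc adds up to 4 N. Its slide pushes the lowest disc out of the magazine as it goes down, 3 mm for each mm. Let go, it springs up and the stack drops by one disc; another press would eject another
- plunger_top (a point): centre of the top of the plunger's round black knob, 32 mm across with a flat top 22 mm across, 85 mm above the desk when up and 60 mm when fully down; moves with the plunger
- disc0: the lowest disc of the stack, the one that a press ejects: plain aluminium locker disc, 38 mm across, 6 mm thick, 18 g; origin at the centre of its underside, z along its axis. Starts at the bottom of the magazine, 2 mm above the desk
- mat: thin dark rubber counter mat lying on the desk beside the dispenser, 150 mm (its x) x 120 mm (its y), under 1 mm thick so that a disc slides onto it freely; fixed to the desk. Origin at its centre
- disc1: disc number 2 of the stack counted from below, same as disc0; stays in the magazine (after an ejection the stack rests 6 mm lower)
- disc2: disc number 3 of the stack counted from below, same as disc0; stays in the magazine (after an ejection the stack rests 6 mm lower)
- disc3: disc number 4 of the stack counted from below, same as disc0; stays in the magazine (after an ejection the stack rests 6 mm lower)
- textbook: bystander: thick paperback textbook with blue spine lying flat, 260 x 185 x 30 mm; origin at the centre of its underside
- pen: bystander: ball pen lying just beyond the dispenser and the mat, 142 mm long, 11 mm thick; origin at the centre of its underside
- drink_jug: bystander: brown drink jug with a side handle and screw cap, 100 mm across, 232 mm tall; origin at the centre of its underside
- flask: bystander: cream vacuum flask, 66 mm across, 215 mm tall; origin at the centre of its underside
- stapler: bystander: black stapler, 145 x 36 mm, 55 mm tall; origin at the centre of its underside
- stamp: bystander: self-inking stamp, 46 x 60 mm, 70 mm tall, standing beyond the pen; origin at the centre of its underside
- pen_cup: bystander: dark metal pen cup, 76 mm across, 98 mm tall, with pens up to 175 mm high; origin at the centre of its underside
Mind the look-alikes: they are no part of the job. What is shaped like the dispenser but red is not meant. Leave any blue look-alike of the disc3 alone.

How it is judged:
On the way:
1. one disc has slid out of the dispenser and the plunger is up again (x of disc0 in the frame of dispenser below -0.06 m and value of joint plunger below 0.003 m), for 0.2 s.
At the end, for the whole second after the job is handed in: The ejected disc lies flat and still on the desk with its whole 38 mm width on the mat (1 mm of overhang is tolerated), the plunger is up (within 3 mm), the other three discs stand in the magazine, and every bystander is within 20 mm of where it started (x of disc0 in the frame of mat between -0.057 and 0.057 m and y of disc0 in the frame of mat between -0.042 and 0.042 m and height (world z) of disc0 below 0.004 m and angle between disc0's own z axis and vertical below 0.1 rad and linear speed of disc0 below 0.01 m/s and value of joint plunger below 0.003 m and horizontal distance between each of disc1, disc2, disc3 and dispenser below 0.012 m and distance of each of textbook, pen, drink_jug, flask, stapler, stamp, pen_cup from where it was at the start of the episode below 0.02 m); the robot touches nothing.
It fails at once if the disc is lifted, carried or stood on edge (height (world z) of disc0 above 0.015 m).
It fails at once if a second disc leaves the magazine (horizontal distance between any of disc1, disc2, disc3 and dispenser above 0.03 m).
It fails at once if a bystander is pushed away, lifted or knocked over (distance of any of textbook, pen, drink_jug, flask, stapler, stamp, pen_cup from where it was at the start of the episode above 0.03 m or height (world z) of any of textbook, pen, drink_jug, flask, stapler, stamp, pen_cup above 0.02 m).
It also fails if it takes over 64 s, if anything falls off the work surface, if the arm or the gripper's body presses on something with over 40 N, if the wrist force passes 120 N, or if a joint passes its speed limit or range.

## Working session

There is one attempt and no reset: what is moved stays moved. The work goes in short steps, Python scripts to look and compute and a tool call to move; the robot and the scene stay as the last step left them, time stands still between calls to the robot, and variables do not carry over. Pictures are saved under pics/ and viewed, at most 10 in all, crops included, and the job is handed in when it is done.

Besides the shell and the picture viewer there is one more tool, called after "Request:" as name(argument=value, ...), one argument or row to a line, values as JSON. arm_command: Moves the arm, as the interface text tells. Shift numbers are shares of 25 cm and turn numbers shares of 180 degrees, none past 1 either way. Its arguments: {"type":"object","properties":{"commands":{"type":"array"},"claw":{"type":"number"},"grip_force":{"type":"number"}},"required":["commands"]}

```bash
mkdir -p pics
cat > h.py <<'E'
import numpy as np, cv2
from station import *
def ray(cam,uv,z):
    c=calibration(cam);K=np.array(c["camera_matrix"]);T=np.array(c["extrinsics"])
    d=T[:3,:3]@np.linalg.solve(K,[uv[0],uv[1],1.]);o=T[:3,3]
    return o+d*(z-o[2])/d[2]
def proj(cam,P):
    c=calibration(cam);K=np.array(c["camera_matrix"]);T=np.linalg.inv(np.array(c["extrinsics"]))
    p=K@(T[:3,:3]@np.array(P)+T[:3,3]);return p[:2]/p[2]
def save(cam,name,img=None,crop=None,s=1):
    im=grab_frame(cam) if img is None else img
    if crop: im=im[crop[1]:crop[3],crop[0]:crop[2]]
    cv2.imwrite("pics/"+name,cv2.resize(im[:,:,::-1],None,fx=s,fy=s,interpolation=cv2.INTER_CUBIC));return im
E
python3 - <<'E'
from h import *
ims=[]
for cam in("top","scene"):
    im=grab_frame(cam);ims.append(im)
    for q,z in(("dispenser",0),("plunger_top",.085),("outlet",.002),("mat",0),("disc0",.002),("pen",0),("stamp",0),("textbook",0),("drink_jug",0),("flask",0),("stapler",0),("pen_cup",0)):
        print(cam,q,[(round(r["score"],2),np.round(r["uv"]).tolist(),ray(cam,r["uv"],z)[:2].round(3).tolist()) for r in spot_point(q,cam)[:3]])
cv2.imwrite("pics/a.png",cv2.resize(ims[0],(800,600))[:,:,::-1]);cv2.imwrite("pics/b.png",cv2.resize(ims[1],(800,600))[:,:,::-1])
s=get_state();print(s["t"],s["eef_pos"],s["ee_rot"],s["force"])
E
```

```text
top dispenser [(0.9, [277.0, 286.0], [0.361, -0.088]), (0.88, [204.0, 203.0], [0.588, 0.105])]
top plunger_top [(0.64, [204.0, 230.0], [0.515, 0.094]), (0.43, [283.0, 321.0], [0.289, -0.097]), (0.27, [350.0, 142.0], [0.729, -0.283])]
top outlet [(0.78, [272.0, 253.0], [0.447, -0.078]), (0.62, [198.0, 175.0], [0.667, 0.12])]
top mat [(0.85, [291.0, 200.0], [0.591, -0.134])]
top disc0 [(0.51, [236.0, 207.0], [0.575, 0.018]), (0.42, [203.0, 208.0], [0.576, 0.107])]
top pen [(0.7, [226.0, 143.0], [0.755, 0.044])]
top stamp [(0.9, [239.0, 124.0], [0.806, 0.006])]
top textbook [(0.79, [428.0, 231.0], [0.497, -0.503])]
top drink_jug [(0.92, [112.0, 157.0], [0.723, 0.36])]
top flask [(0.76, [351.0, 139.0], [0.755, -0.304])]
top stapler [(0.72, [111.0, 268.0], [0.419, 0.359])]
top pen_cup [(0.91, [122.0, 204.0], [0.592, 0.332])]
scene dispenser [(0.92, [206.0, 174.0], [0.366, -0.088])]
scene plunger_top [(0.57, [192.0, 145.0], [0.303, -0.096]), (0.51, [281.0, 159.0], [0.527, 0.092])]
scene outlet [(0.91, [225.0, 183.0], [0.439, -0.064]), (0.59, [317.0, 198.0], [0.669, 0.127])]
scene mat [(0.76, [236.0, 225.0], [0.6, -0.135])]
scene disc0 [(0.49, [280.0, 157.0], [0.453, 0.16]), (0.39, [270.0, 197.0], [0.574, 0.012])]
scene pen [(0.6, [317.0, 231.0], [0.758, 0.039])]
scene stamp []
scene textbook [(0.85, [105.0, 270.0], [0.508, -0.496])]
scene drink_jug [(0.72, [376.0, 174.0], [0.71, 0.367])]
scene flask [(0.85, [216.0, 291.0], [0.737, -0.299]), (0.15, [378.0, 175.0], [0.719, 0.364])]
scene stapler []
scene pen_cup [(0.66, [348.0, 157.0], [0.595, 0.355])]
1.3 [ 0.27998449 -0.61414274  0.2265454 ] [ 3.14154822e+00  8.92344571e-06 -2.71380296e+00] [ 0.42641204 -0.42865476 -0.11806416]
```

View pics/a.png

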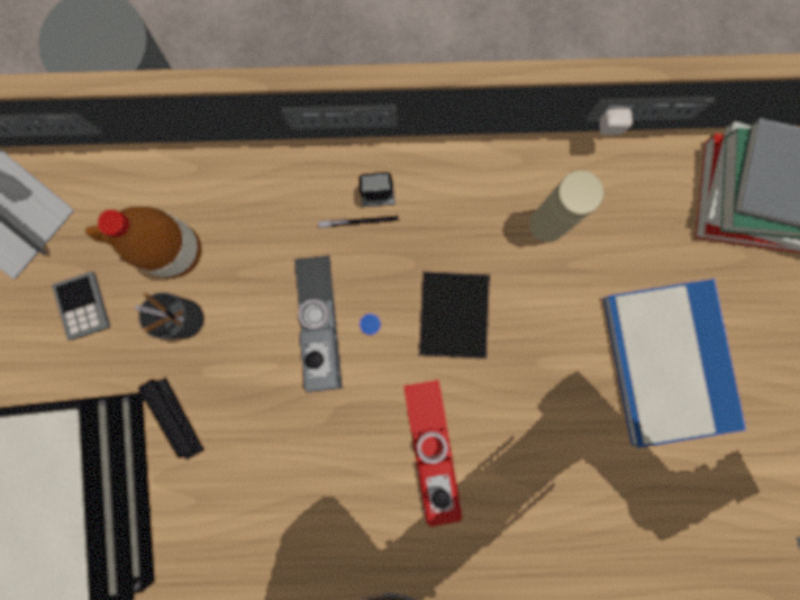

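View pics/b.png

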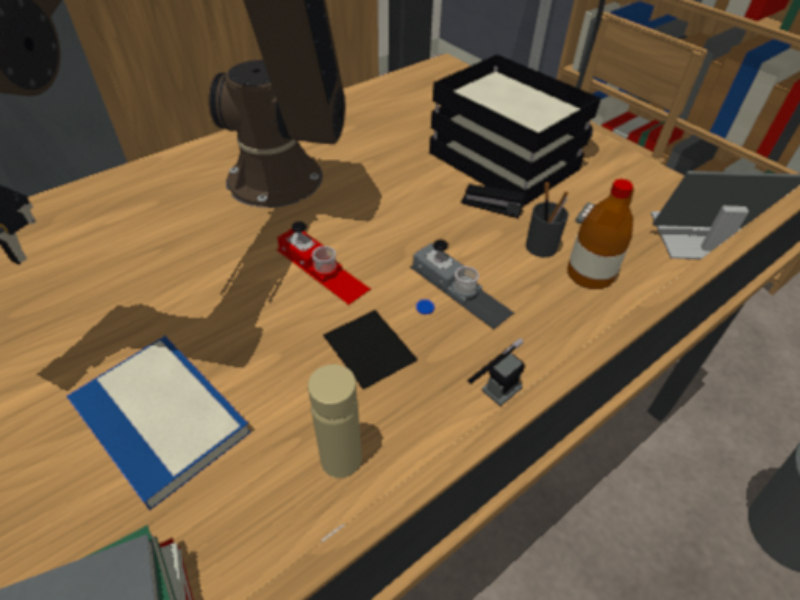

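The top view shows two dispensers. The red one has its tube at about px (432,450) and is the look-alike. The grey one, tube at (314,314) and knob at (314,360), fits the description. The blue disc at (370,324) is a look-alike too, and the mat is at (455,314). I'll confirm this in an enlarged crop and refine the geometry.

Run:
```python
from h import *
im=grab_frame("top"); save("top","c.png",im,(180,150,330,260),5)
for q,z in(("dispenser",.02),("mat",0),("disc0",.004)):
    for r in regions_of(q,"top")[:3]:
        m=r["region"].astype(np.uint8);cs=max(cv2.findContours(m,0,2)[0],key=cv2.contourArea)
        P=np.array([ray("top",p[0],z)[:2] for p in cs],np.float32)
        b=cv2.minAreaRect(P*1000);print(q,round(r["score"],2),r["rect"],np.round(b[0]),np.round(b[1]),round(b[2],1),np.round(cv2.boxPoints(b)).tolist())
# dark knob
g=im.max(2).astype(int);sub=g[215:245,190:220];ys,xs=np.where(sub<45)
u=(xs.mean()+190,ys.mean()+215);print("knob",u,len(xs),ray("top",u,.08))
```

```text
dispenser 0.82 [188.6, 163.0, 220.0, 248.0] [578. 106.] [232.  67.] 4.2 [[460.0, 131.0], [465.0, 65.0], [695.0, 81.0], [691.0, 148.0]]
dispenser 0.69 [258.5, 245.0, 296.1, 336.3] [354. -86.] [239.  65.] 8.3 [[231.0, -72.0], [241.0, -136.0], [477.0, -101.0], [468.0, -37.0]]
dispenser 0.6 [86.3, 241.2, 128.4, 295.8] [422. 358.] [149.  54.] 27.2 [[343.0, 348.0], [368.0, 300.0], [500.0, 368.0], [476.0, 416.0]]
mat 0.86 [269.9, 175.2, 311.6, 233.0] [ 587. -131.] [120. 150.] 85.9 [[508.0, -185.0], [658.0, -196.0], [666.0, -76.0], [516.0, -66.0]]
disc0 0.65 [227.3, 201.1, 244.6, 214.3] [573.  18.] [35. 35.] 25.2 [[550.0, 26.0], [565.0, -6.0], [597.0, 9.0], [582.0, 41.0]]
disc0 0.52 [195.9, 196.9, 204.4, 209.8] [593. 113.] [33. 36.] 88.5 [[574.0, 97.0], [610.0, 96.0], [611.0, 129.0], [575.0, 130.0]]
disc0 0.48 [91.2, 185.7, 131.2, 218.3] [598. 367.] [119.  82.] 88.5 [[555.0, 308.0], [637.0, 306.0], [641.0, 425.0], [558.0, 427.0]]
knob (np.float64(199.5263157894737), np.float64(230.03508771929825)) 57 [0.51521366 0.10554941 0.08      ]
```

View pics/c.png

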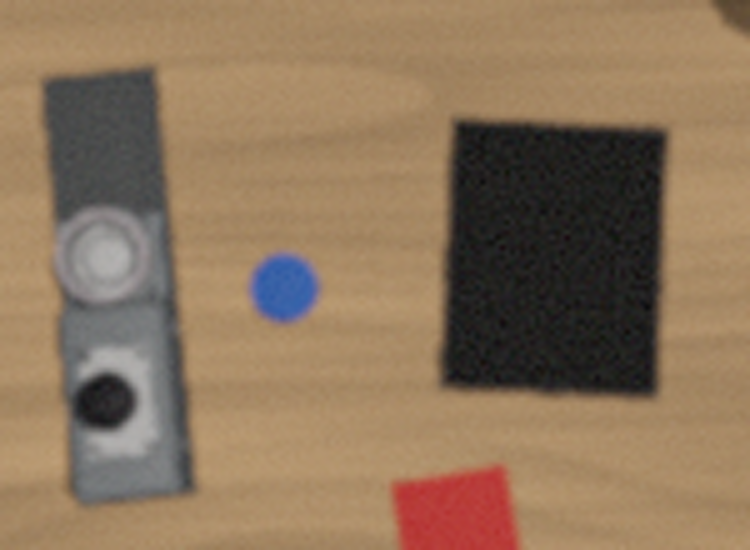

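The crop confirms it: the grey dispenser has its tube at crop (103,257), knob at (105,401) and plate front edge from (45,78) to (155,68). The blue disc at (285,288) stays put. The mat spans about (445..665, 122..395).

Run:
```python
from h import *
f=lambda a,b,z:ray("top",(a/5+180-.4,b/5+150-.4),z)[:2]
F=(f(45,78,.002)+f(155,68,.002))/2; T=f(103,257,.052); K=f(105,401,.083); B=(f(80,503,.04)+f(192,490,.04))/2
print(F,T,K,B)
for a,b in((F,T),(F,K),(F,B)): d=b-a;print(np.hypot(*d),np.degrees(np.arctan2(d[1],d[0])))
u=(K-F)/np.hypot(*(K-F));print("outlet",F+u*.031,"plunger",F+u*.182, "disp",F+u*.106)
s=get_state();print(s["q"],s["width"])
```

```text
[0.69605305 0.11635634] [0.59047094 0.10763389] [0.5157389  0.10234878] [0.46564983 0.09372569]
0.10594179174625822 -175.2773541755018
0.18085742144416603 -175.55794555328947
0.23151197058742906 -174.3902917185367
outlet [0.66514617 0.11395536] plunger [0.51459975 0.10226028] disp [0.59037146 0.10814655]
[-8.54915044e-01  3.58620448e-01  1.19533419e-02 -2.27025987e-05
 -1.22410952e+00 -2.88069736e-01] 0.08748261256028031
```

Request:
arm_command(
  commands=[
    {"tx": -0.07, "ty": 0.07, "tz": 0, "twist": -0.03},
    {"tx": -0.17, "ty": 0.18, "tz": 0, "twist": -0.07},
    {"tx": -0.28, "ty": 0.3, "tz": 0, "twist": -0.11},
    {"tx": -0.39, "ty": 0.42, "tz": 0, "twist": -0.15},
    {"tx": -0.5, "ty": 0.54, "tz": 0, "twist": -0.19},
    {"tx": -0.59, "ty": 0.64, "tz": 0, "twist": -0.23},
    {"tx": -0.66, "ty": 0.71, "tz": 0, "twist": -0.265},
    {"tx": -0.68, "ty": 0.74, "tz": 0, "twist": -0.287},
  ],
  claw=0,
  grip_force=10,
)

```text
t: 2.17
eef_pos: [0.3589, -0.3727, 0.2272]
ee_rot: [-3.14, 0.0, -1.804]
force: [0.8, -0.1, 0.6]
width: 0.0396
gripper_force: 0.0
```

Request:
arm_command(
  commands=[
    {"tx": -0.1, "ty": -0.01, "tz": 0},
    {"tx": -0.24, "ty": -0.02, "tz": 0},
    {"tx": -0.4, "ty": -0.03, "tz": 0},
    {"tx": -0.56, "ty": -0.04, "tz": 0},
    {"tx": -0.72, "ty": -0.05, "tz": 0},
    {"tx": -0.86, "ty": -0.06, "tz": 0},
    {"tx": -0.96, "ty": -0.07, "tz": 0},
    {"tx": -0.997, "ty": -0.076, "tz": 0},
  ],
)

```text
invalid input
```

Request:
arm_command(
  commands=[
    {"tx": -0.1, "ty": -0.01, "tz": 0},
    {"tx": -0.24, "ty": -0.02, "tz": 0.02},
    {"tx": -0.4, "ty": -0.03, "tz": 0.05},
    {"tx": -0.56, "ty": -0.04, "tz": 0.1},
    {"tx": -0.72, "ty": -0.05, "tz": 0.14},
    {"tx": -0.86, "ty": -0.06, "tz": 0.18},
    {"tx": -0.96, "ty": -0.07, "tz": 0.2},
    {"tx": -0.99, "ty": -0.076, "tz": 0.2},
  ],
)

```text
invalid input
```

Run:
```python
from h import *
s=get_state();im=grab_frame("wrist");save("wrist","d.png",im,None,1.5)
print(s["eef_pos"],s["ee_rot"],s["width"],s["force"])
for q,z in(("plunger_top",.085),("outlet",.002),("dispenser",0)):
  for r in spot_point(q,"wrist")[:3]:print(q,r["score"],np.round(r["uv"]),ray("wrist",r["uv"],z).round(4))
print(proj("wrist",(.515,.102,.085)),proj("wrist",s["eef_pos"]))
```

```text
[ 0.35888684 -0.37272047  0.22717973] [-3.14011178e+00  1.11642833e-04 -1.80365584e+00] 0.039630409002287224 [ 0.76512793 -0.14091577  0.62200847]
[229.63713497 562.15940151] [257.32474691 251.29541818]
```

View pics/d.png

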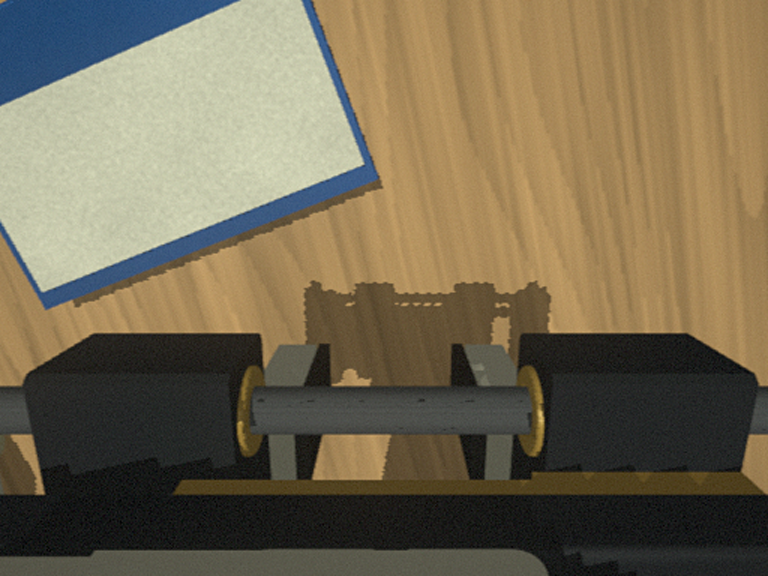

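The wrist picture shows only the book (upper left) and the fingers, because the arm hasn't moved. The rows were refused, probably for the missing twist, so I'll resend with it.

Request:
arm_command(
  commands=[
    {"tx": -0.1, "ty": -0.01, "tz": 0, "twist": 0},
    {"tx": -0.24, "ty": -0.02, "tz": 0, "twist": 0},
    {"tx": -0.4, "ty": -0.03, "tz": 0, "twist": 0},
    {"tx": -0.56, "ty": -0.04, "tz": 0, "twist": 0},
    {"tx": -0.72, "ty": -0.05, "tz": 0, "twist": 0},
    {"tx": -0.86, "ty": -0.06, "tz": 0, "twist": 0},
    {"tx": -0.96, "ty": -0.07, "tz": 0, "twist": 0},
    {"tx": -0.99, "ty": -0.08, "tz": 0, "twist": 0},
  ],
)

```text
t: 3.03
eef_pos: [0.4376, -0.1379, 0.2267]
ee_rot: [-3.141, 0.0, -1.813]
force: [-0.8, -0.8, -0.2]
width: 0.0007
gripper_force: 0.0
```

Request:
arm_command(
  commands=[
    {"tx": -0.1, "ty": -0.01, "tz": 0, "twist": 0},
    {"tx": -0.24, "ty": -0.02, "tz": 0.02, "twist": 0},
    {"tx": -0.4, "ty": -0.03, "tz": 0.05, "twist": 0},
    {"tx": -0.56, "ty": -0.04, "tz": 0.1, "twist": 0},
    {"tx": -0.72, "ty": -0.05, "tz": 0.14, "twist": 0},
    {"tx": -0.86, "ty": -0.06, "tz": 0.18, "twist": 0},
    {"tx": -0.96, "ty": -0.07, "tz": 0.2, "twist": 0},
    {"tx": -0.99, "ty": -0.08, "tz": 0.2, "twist": 0},
  ],
)

```text
t: 3.7
eef_pos: [0.5162, 0.0977, 0.1748]
ee_rot: [3.14, -0.002, -1.813]
force: [-0.5, 0.7, 0.6]
width: 0.0007
gripper_force: 0.0
```

Run:
```python
from h import *
s=get_state();im=grab_frame("wrist");save("wrist","e.png",im,None,1.5)
print(s["eef_pos"],s["ee_rot"],s["width"],s["force"])
for q,z in(("plunger_top",.085),("outlet",.002),("dispenser",0)):
  for r in spot_point(q,"wrist")[:3]:print(q,r["score"],np.round(r["uv"]),ray("wrist",r["uv"],z).round(4))
print(proj("wrist",(.515,.102,.085)),proj("wrist",s["eef_pos"]))
```

```text
[0.51616157 0.09769412 0.1747591 ] [ 3.14002786e+00 -1.53006001e-03 -1.81297452e+00] 0.0006529478252693962 [-0.54530877  0.7006763   0.63218585]
plunger_top 0.87 [263. 205.] [0.5137 0.1026 0.085 ]
outlet 0.68 [125. 224.] [0.662  0.1119 0.002 ]
dispenser 0.78 [189. 202.] [0.5911 0.1056 0.    ]
[260.78785472 205.95034329] [257.09075452 250.42857548]
```

View pics/e.png

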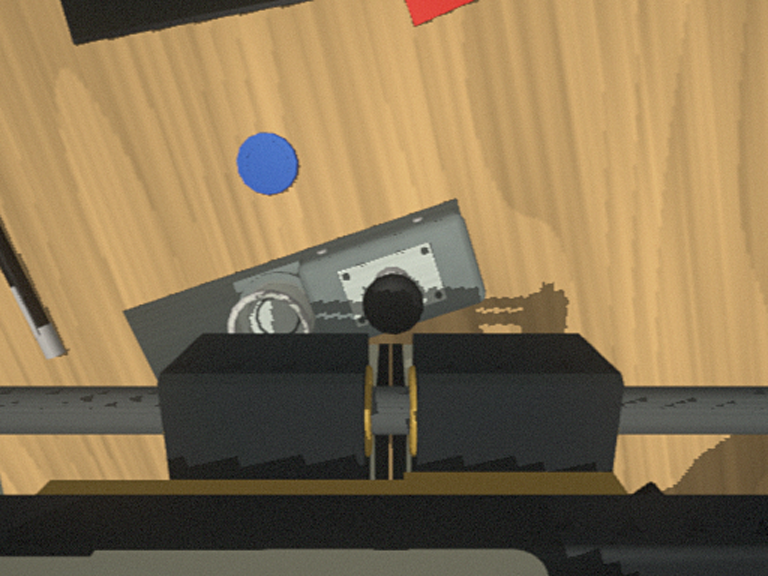

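The wrist view shows the grey dispenser's black knob at (392,303)/1.5, the tube at (270,313) and the blue disc at (268,163). The knob works out at (0.5145, 0.1025). Aligning and descending.

Request:
arm_command(
  commands=[
    {"tx": -0.01, "ty": 0.005, "tz": 0.04, "twist": 0},
    {"tx": -0.017, "ty": 0.011, "tz": 0.1, "twist": 0},
    {"tx": -0.017, "ty": 0.011, "tz": 0.16, "twist": 0},
    {"tx": -0.017, "ty": 0.011, "tz": 0.22, "twist": 0},
    {"tx": -0.017, "ty": 0.011, "tz": 0.27, "twist": 0},
    {"tx": -0.017, "ty": 0.011, "tz": 0.31, "twist": 0},
    {"tx": -0.017, "ty": 0.011, "tz": 0.33, "twist": 0},
    {"tx": -0.017, "ty": 0.011, "tz": 0.33, "twist": 0},
  ],
)

```text
t: 4.57
eef_pos: [0.5128, 0.0997, 0.093]
ee_rot: [3.14, -0.001, -1.813]
force: [0.2, -0.0, 0.6]
width: 0.0004
gripper_force: 0.0
```

Request:
arm_command(
  commands=[
    {"tx": 0, "ty": 0, "tz": 0.015, "twist": 0},
    {"tx": 0, "ty": 0, "tz": 0.025, "twist": 0},
    {"tx": 0, "ty": 0, "tz": 0.035, "twist": 0},
    {"tx": 0, "ty": 0, "tz": 0.044, "twist": 0},
    {"tx": 0, "ty": 0, "tz": 0.053, "twist": 0},
    {"tx": 0, "ty": 0, "tz": 0.062, "twist": 0},
    {"tx": 0, "ty": 0, "tz": 0.071, "twist": 0},
    {"tx": 0, "ty": 0, "tz": 0.08, "twist": 0},
  ],
)

```text
t: 5.23
eef_pos: [0.5139, 0.1007, 0.075]
ee_rot: [-3.141, 0.001, -1.812]
force: [-1.5, -0.9, 7.1]
width: 0.0007
gripper_force: 3.8
```

Request:
arm_command(
  commands=[
    {"tx": 0, "ty": 0, "tz": 0.009, "twist": 0},
    {"tx": 0, "ty": 0, "tz": 0.018, "twist": 0},
    {"tx": 0, "ty": 0, "tz": 0.027, "twist": 0},
    {"tx": 0, "ty": 0, "tz": 0.036, "twist": 0},
    {"tx": 0, "ty": 0, "tz": 0.045, "twist": 0},
    {"tx": 0, "ty": 0, "tz": 0.054, "twist": 0},
    {"tx": 0, "ty": 0, "tz": 0.062, "twist": 0},
    {"tx": 0, "ty": 0, "tz": 0.065, "twist": 0},
  ],
)

```text
t: 5.9
eef_pos: [0.5141, 0.1007, 0.06]
ee_rot: [-3.14, 0.0, -1.811]
force: [-11.0, -1.2, 30.5]
width: 0.0002
gripper_force: 15.1
```

It's on its stop (z = 0.060, 30 N). Raising.

Request:
arm_command(
  commands=[
    {"tx": 0, "ty": 0, "tz": 0, "twist": 0},
    {"tx": 0, "ty": 0, "tz": -0.04, "twist": 0},
    {"tx": 0, "ty": 0, "tz": -0.08, "twist": 0},
    {"tx": 0, "ty": 0, "tz": -0.13, "twist": 0},
    {"tx": 0, "ty": 0, "tz": -0.2, "twist": 0},
    {"tx": 0, "ty": 0, "tz": -0.28, "twist": 0},
    {"tx": 0, "ty": 0, "tz": -0.35, "twist": 0},
    {"tx": 0, "ty": 0, "tz": -0.4, "twist": 0},
  ],
)

```text
t: 6.57
eef_pos: [0.514, 0.1009, 0.1598]
ee_rot: [-3.14, 0.001, -1.812]
force: [0.8, -0.4, -0.1]
width: 0.0002
gripper_force: 0.0
```

Request:
arm_command(
  commands=[
    {"tx": -0.05, "ty": -0.1, "tz": -0.05, "twist": 0},
    {"tx": -0.1, "ty": -0.2, "tz": -0.1, "twist": 0},
    {"tx": -0.18, "ty": -0.3, "tz": -0.1, "twist": 0},
    {"tx": -0.26, "ty": -0.4, "tz": -0.1, "twist": 0},
    {"tx": -0.34, "ty": -0.48, "tz": -0.1, "twist": 0},
    {"tx": -0.4, "ty": -0.52, "tz": -0.1, "twist": 0},
    {"tx": -0.4, "ty": -0.54, "tz": -0.1, "twist": 0},
    {"tx": -0.4, "ty": -0.54, "tz": -0.1, "twist": 0},
  ],
  claw=0.27,
)

```text
t: 7.23
eef_pos: [0.669, 0.1656, 0.1818]
ee_rot: [3.141, -0.001, -1.812]
force: [0.1, 0.3, -0.1]
width: 0.0238
gripper_force: 0.0
```

Run:
```python
from h import *
s=get_state();im=grab_frame("wrist");save("wrist","f.png",im,None,1.5)
print(s["t"],s["eef_pos"],s["ee_rot"],s["width"],s["force"])
for r in spot_point("disc0","wrist")[:4]:print(r["score"],np.round(r["uv"]),ray("wrist",r["uv"],.002).round(4))
for r in regions_of("disc0","wrist")[:4]:
  ys,xs=np.where(r["region"]);print(r["score"],r["rect"],ray("wrist",(xs.mean(),ys.mean()),.008).round(4))
for r in spot_point("plunger_top","wrist")[:2]:print(r["score"],np.round(r["uv"]),ray("wrist",r["uv"],.085).round(4))
```

```text
7.2333 [0.66903418 0.16564175 0.18180267] [ 3.14068346e+00 -8.38335421e-04 -1.81197362e+00] 0.02380884106767523 [ 0.0526045   0.32546056 -0.10202193]
0.9 [326.  99.] [0.5877 0.1098 0.002 ]
0.89 [244. 126.] [0.6698 0.1155 0.002 ]
0.96 [228.2, 106.7, 271.5, 146.7] [0.6632 0.1146 0.008 ]
0.7 [303.7, 0.0, 339.2, 12.2] [0.5779 0.0303 0.008 ]
0.66 [311.1, 76.9, 344.2, 119.7] [0.587  0.1095 0.008 ]
0.96 [449.  60.] [0.5143 0.1019 0.085 ]
```

View pics/f.png

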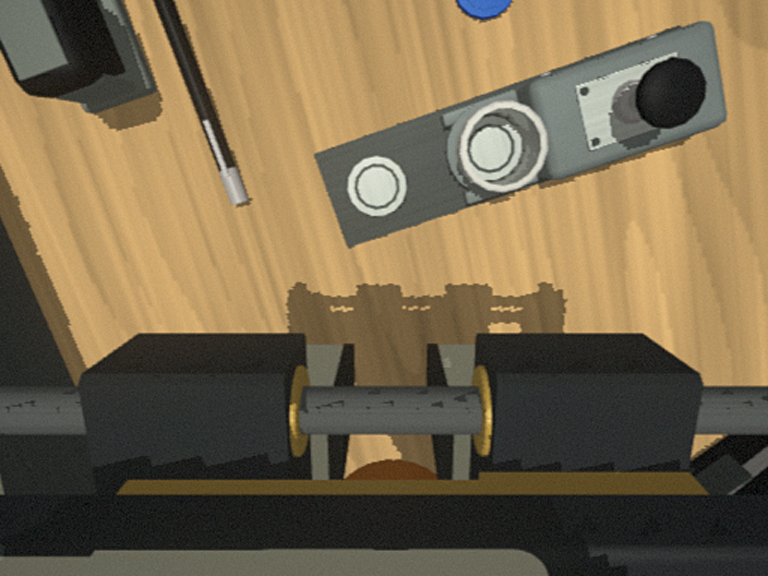

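The picture shows a single disc ejected at (377,186) on the plate, the knob up at (671,92), the stack still in its tube, and the pen (238,200) clear to the left. The disc is at about (0.664, 0.1146). I'll descend behind it with the fingers 24 mm apart, so it nests between the tips.

Request:
arm_command(
  commands=[
    {"tx": 0.02, "ty": -0.015, "tz": 0.06, "twist": 0},
    {"tx": 0.043, "ty": -0.029, "tz": 0.17, "twist": 0},
    {"tx": 0.043, "ty": -0.029, "tz": 0.3, "twist": 0},
    {"tx": 0.043, "ty": -0.029, "tz": 0.43, "twist": 0},
    {"tx": 0.043, "ty": -0.029, "tz": 0.54, "twist": 0},
    {"tx": 0.043, "ty": -0.029, "tz": 0.62, "twist": 0},
    {"tx": 0.043, "ty": -0.029, "tz": 0.68, "twist": 0},
    {"tx": 0.043, "ty": -0.029, "tz": 0.703, "twist": 0},
  ],
)

```text
t: 8.1
eef_pos: [0.671, 0.1523, 0.0049]
ee_rot: [3.139, -0.002, -1.813]
force: [-0.1, 0.2, 0.8]
width: 0.0241
gripper_force: 0.0
```

Request:
arm_command(
  commands=[
    {"tx": 0, "ty": 0, "tz": 0, "twist": 0},
    {"tx": 0, "ty": 0, "tz": 0.003, "twist": 0},
    {"tx": 0, "ty": 0, "tz": 0.006, "twist": 0},
    {"tx": 0, "ty": 0, "tz": 0.008, "twist": 0},
    {"tx": 0, "ty": 0, "tz": 0.008, "twist": 0},
    {"tx": 0, "ty": 0, "tz": 0.008, "twist": 0},
    {"tx": 0, "ty": 0, "tz": 0.008, "twist": 0},
    {"tx": 0, "ty": 0, "tz": 0.008, "twist": 0},
  ],
)

```text
t: 8.77
eef_pos: [0.673, 0.1533, 0.0053]
ee_rot: [-3.141, 0.0, -1.812]
force: [-1.0, -0.2, 0.4]
width: 0.0234
gripper_force: 0.0
```

Request:
arm_command(
  commands=[
    {"tx": 0.03, "ty": 0, "tz": 0.003, "twist": 0},
    {"tx": 0.06, "ty": 0, "tz": 0.004, "twist": 0},
    {"tx": 0.09, "ty": 0, "tz": 0.004, "twist": 0},
    {"tx": 0.12, "ty": 0, "tz": 0.004, "twist": 0},
    {"tx": 0.15, "ty": 0, "tz": 0.004, "twist": 0},
    {"tx": 0.18, "ty": 0, "tz": 0.004, "twist": 0},
    {"tx": 0.21, "ty": 0, "tz": 0.004, "twist": 0},
    {"tx": 0.24, "ty": 0, "tz": 0.004, "twist": 0},
  ],
)

```text
t: 9.43
eef_pos: [0.6584, 0.0941, 0.0041]
ee_rot: [-3.142, 0.0, -1.812]
force: [-0.3, 0.1, -0.8]
width: 0.0239
gripper_force: 0.0
```

Run:
```python
from h import *
s=get_state();im=grab_frame("wrist");save("wrist","g.png",im,None,1)
print(s["t"],s["eef_pos"],s["force"])
for r in regions_of("disc0","wrist")[:4]:
  ys,xs=np.where(r["region"]);print(r["score"],r["rect"],ray("wrist",(xs.mean(),ys.mean()),.008).round(4))
```

```text
9.4333 [0.65838489 0.09409422 0.00414188] [-0.31396235  0.05281309 -0.8389759 ]
0.96 [359.9, 0.0, 450.1, 88.6] [0.576  0.0175 0.008 ]
0.85 [215.0, 162.4, 301.0, 240.0] [0.6511 0.0697 0.008 ]
```

View pics/g.png

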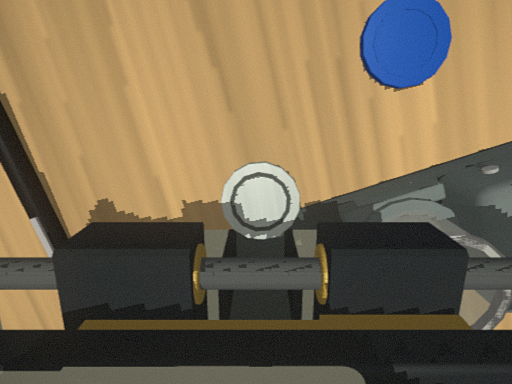

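The disc sits nested between the fingertips at (260,201), just off the plate. The blue disc at (405,42) has about 9 mm of clearance from the finger's path, so I'll add a small sideways offset and keep pushing.

Request:
arm_command(
  commands=[
    {"tx": 0.03, "ty": -0.003, "tz": 0, "twist": 0},
    {"tx": 0.07, "ty": -0.006, "tz": 0, "twist": 0},
    {"tx": 0.11, "ty": -0.01, "tz": 0, "twist": 0},
    {"tx": 0.15, "ty": -0.014, "tz": 0, "twist": 0},
    {"tx": 0.19, "ty": -0.018, "tz": 0.002, "twist": 0},
    {"tx": 0.23, "ty": -0.02, "tz": 0.004, "twist": 0},
    {"tx": 0.27, "ty": -0.02, "tz": 0.004, "twist": 0},
    {"tx": 0.31, "ty": -0.02, "tz": 0.004, "twist": 0},
  ],
)

```text
t: 10.2
eef_pos: [0.6446, 0.0174, 0.003]
ee_rot: [3.142, 0.0, -1.812]
force: [1.2, -0.0, 0.5]
width: 0.0238
gripper_force: 0.2
```

Request:
arm_command(
  commands=[
    {"tx": 0.04, "ty": 0, "tz": 0, "twist": 0},
    {"tx": 0.08, "ty": 0, "tz": 0, "twist": 0},
    {"tx": 0.12, "ty": 0, "tz": 0, "twist": 0},
    {"tx": 0.16, "ty": 0, "tz": 0, "twist": 0},
    {"tx": 0.2, "ty": 0, "tz": 0, "twist": 0},
    {"tx": 0.24, "ty": 0, "tz": 0, "twist": 0},
    {"tx": 0.28, "ty": 0, "tz": 0, "twist": 0},
    {"tx": 0.3, "ty": 0, "tz": 0, "twist": 0},
  ],
)

```text
t: 10.87
eef_pos: [0.6265, -0.0557, 0.003]
ee_rot: [3.141, -0.0, -1.813]
force: [-0.2, 1.0, -0.0]
width: 0.0232
gripper_force: 0.2
```

Run:
```python
from h import *
s=get_state();im=grab_frame("wrist");save("wrist","i.png",im,None,1)
print(s["t"],s["eef_pos"],s["force"])
for r in regions_of("disc0","wrist")[:4]:
  ys,xs=np.where(r["region"]);print(r["score"],r["rect"],ray("wrist",(xs.mean(),ys.mean()),.006).round(4))
for r in spot_point("mat","wrist"):print("mat",r["score"],ray("wrist",r["uv"],0).round(4))
```

```text
10.8667 [ 0.62648087 -0.05567983  0.00303112] [-0.20496326  0.98791985 -0.01078163]
0.59 [216.8, 162.8, 301.6, 243.0] [ 0.6197 -0.079   0.006 ]
0.16 [113.3, 0.0, 472.7, 220.1] [ 0.5899 -0.1215  0.006 ]
mat 0.58 [ 0.5876 -0.1299  0.    ]
```

Request:
arm_command(
  commands=[
    {"tx": 0.03, "ty": 0.002, "tz": 0, "twist": 0},
    {"tx": 0.06, "ty": 0.005, "tz": 0, "twist": 0},
    {"tx": 0.1, "ty": 0.008, "tz": 0, "twist": 0},
    {"tx": 0.14, "ty": 0.01, "tz": 0, "twist": 0},
    {"tx": 0.17, "ty": 0.012, "tz": 0, "twist": 0},
    {"tx": 0.19, "ty": 0.014, "tz": 0, "twist": 0},
    {"tx": 0.2, "ty": 0.014, "tz": 0, "twist": 0},
    {"tx": 0.2, "ty": 0.014, "tz": 0, "twist": 0},
  ],
)

```text
t: 11.68
eef_pos: [0.6114, -0.1028, 0.0031]
ee_rot: [3.142, -0.0, -1.813]
force: [0.0, -0.4, 0.2]
width: 0.0236
gripper_force: 0.0
```

Request:
arm_command(
  commands=[
    {"tx": -0.03, "ty": 0, "tz": 0, "twist": 0},
    {"tx": -0.08, "ty": 0, "tz": 0, "twist": 0},
    {"tx": -0.12, "ty": 0, "tz": 0, "twist": 0},
    {"tx": -0.14, "ty": 0, "tz": -0.05, "twist": 0},
    {"tx": -0.14, "ty": 0, "tz": -0.15, "twist": 0},
    {"tx": -0.14, "ty": 0, "tz": -0.3, "twist": 0},
    {"tx": -0.14, "ty": 0, "tz": -0.45, "twist": 0},
    {"tx": -0.14, "ty": 0, "tz": -0.55, "twist": 0},
  ],
)

```text
t: 12.35
eef_pos: [0.6216, -0.0663, 0.1443]
ee_rot: [-3.138, 0.001, -1.81]
force: [1.1, -0.4, -0.5]
width: 0.0233
gripper_force: 0.0
```

Run:
```python
from h import *
s=get_state();im=grab_frame("wrist");save("wrist","j.png",im,None,1.5)
print(s["t"],s["eef_pos"],s["force"])
for r in regions_of("disc0","wrist")[:4]:
  ys,xs=np.where(r["region"]);print(r["score"],r["rect"],ray("wrist",(xs.mean(),ys.mean()),.006).round(4))
for r in spot_point("mat","wrist"):print("mat",r["score"],ray("wrist",r["uv"],0).round(4))
```

```text
12.35 [ 0.62155433 -0.06633091  0.14432936] [ 1.10441117 -0.38644489 -0.48970882]
0.81 [237.0, 94.0, 288.6, 134.3] [ 0.6071 -0.1257  0.006 ]
mat 0.98 [ 0.5879 -0.1309  0.    ]
```

View pics/j.png

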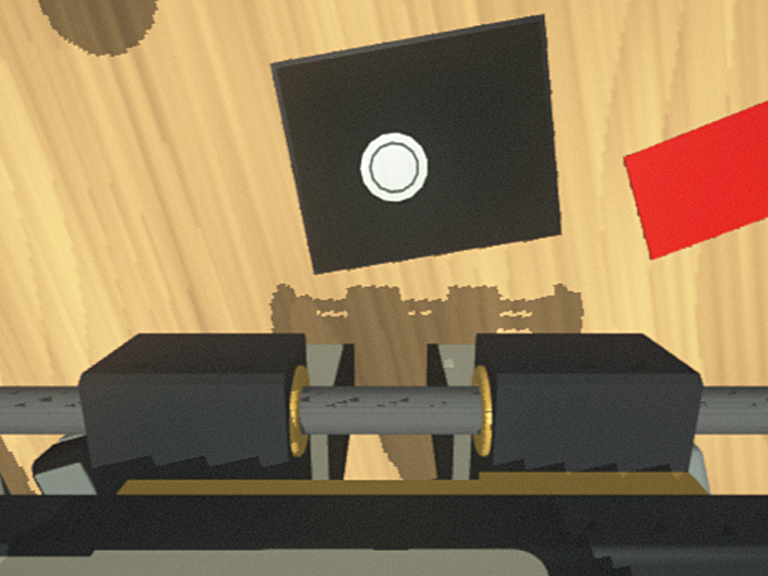

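The disc lies flat at (394,167), well inside the mat, which spans about (272..560, 15..273). The arm is clear of everything, so I'm handing in.

```bash
python3 -c "
from station import job_done
print(job_done())"
```

```text
the job is handed in; nothing more can be done
None
```

I pressed the plunger once, it sprang back up, and the single ejected disc was nudged flat onto the mat, about 20 mm from its centre; I handed the job in at about 12.5 s and no verdict came back.

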